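Set out the bench mat around the dish pile and the white bottle

ROBOT

A 6-joint arm with a two-finger parallel gripper is mounted at the origin on a cart in front of the work surface, level with it; the furniture and walls round the work are solid. World frame = base frame: x ahead of the robot, y to its left, z up, the work surface at z = 0. Lengths are in m, angles in rad, forces in N, time in s.
With the tool pointing down it reaches from about 0.3 to 0.875 m from the base axis. Payload 6.4 kg.
Tool frame: the origin (TCP) lies midway between the tips of the shut fingers; the grasp point (between the pads) lies 19 mm behind it; z points along the fingers, y is the line along which they close (so a half turn about z gives the same grasp; the last joint's range is limited). The gripper opens to 88 mm and grips with 3 to 60 N. Pads are 18 mm wide; open, the fingers measure 123 mm over their backs; the gripper's body (75 mm by 187 mm) begins 45 mm behind the grasp point.
Start: joints at [-1.439, 0.181, 1.607, -0, 1.354, -0.206], TCP at [0.191, -0.543, 0.239] pointing down, gripper open.
Joint ranges: [-2.99, 2.99], [-0.89, 2.07], [0.3, 2.58], [-1.14, 4.28], [0, 2.63], [-3.12, 3.12]. Speed limits (rad/s): [2.57, 2.57, 3.01, 3.14, 3.14, 3.14].

INTERFACE

Orientations are given as a unit quaternion [x, y, z, w].
In Python, from workcell import sense, optics, ctrl gives the robot as it stands. The module is installed in compiled form; this text tells all that it offers.
- The arm moves only by the tool move_arm, never from a script. Its arguments are lists of equal length, an entry for each row: "linear": the shift along the tool's x, y, z in units of 0.2 m (1.0 is 0.2 m), a list of three; "rotation": the turn, a rotation vector about the tool's x, y, z in units of 0.5 rad (1.0 is 0.5 rad), a list of three; "gripper": the closure, from -1 (fully open) to 1 (shut). In form: {"linear": [[x, y, z], ...], "rotation": [[ax, ay, az], ...], "gripper": [gripper, ...]}. A call has 1 to 10 rows; each row shifts and turns the commanded pose from where the row before left it, along the tool's axes as they then stand; what a row does not reach is not made up. A row lasts 1/10 s, in which the tool goes at most 50 mm and 8.59 degrees, less where a joint would pass 70% of its speed; a pose out of reach is approached as far as the arm can. A call with a number of a shift or a turn outside -1 to 1 is refused whole. A call with a gripper value outside its range is refused whole. The fingers move at their own pace and stop on an object; "newtons" is the grip in N (left out, the last holds). Time passes only in rows, so rows that do not move let the fingers close. It gives the time, the measured TCP pose, the force, the opening and the grip force at its end, in the units of the state.
- sense(): the state, without advancing time (a new reading comes with each control period).
- optics.read_camera(name): name is "scene" or "top" or "wrist"; returns a dict with "img" (400x640x3 uint8, red, green, blue), "intrinsics" (3x3 intrinsics, pixels), "world_from_camera" (4x4, takes a point from camera to world coordinates). Camera axes: x right, y up, looking along -z (the intrinsics and any distortion apply to the point x, -y, -z); pixel columns grow to the right and rows downward; lengths in m; the calibration is good to about 2 mm. A picture is of the moment at which its call begins. There is no depth.
- ctrl.sign_off(): hands the job in; it is judged then, once.
The state is a dict: "clock": time; "qpos": joint angles; "qvel": joint speeds; "effort": joint torques, N m; "eef_pos": TCP position; "tcp_rot": TCP orientation; "force": force on the tool from outside, world axes, zero at the start; "torque": the same for the moment, N m; "finger_gap": finger opening in m; "grip_force": force on a finger pad.
Only numpy, scipy, OpenCV 4.12 (cv2) and the standard library are available. Lean on these libraries where they do the work, as an engineer would, in place of code of your own. Each camera call takes 0.05 s, during which the arm holds its last target. There are 200 camera calls.

TASK

Set out the grey bench mat for a plating run: stand the amber bottle on the front ring between the pile of culture dishes and the white black-capped bottle, the small vial on the ring directly behind the dish pile, and the glass beaker on the ring directly behind the white bottle (behind means farther from the robot, towards the wall). Lay the single loose dish squarely on top of the dish pile; the height of the pile differs from day to day, so feel for its top and do not let the dish drop. Everything ends centred in its ring and upright, and the white bottle stays where it stands; the things along the wall are not needed.

Things in the scene. Friction and masses are not known exactly. Their poses are not given: they have to be found in the camera images.
- mat: Grey mat fixed on the worktop, 150 (own x) x 250 (own y) x 3 mm. Origin: centre of its underside; x points to its back edge (away from the robot), y to its left, turned up to 0.15 rad. Five printed 68 mm rings: front row of three at x -42.5, y +90, 0, -90 mm; two behind at x +42.5, y +90, -90 mm. The dish pile and white bottle stand on (within 4 mm) the outer front rings, either way round; the other three are empty.
- pile: Pile of round culture dishes (white, with cream agar and clear lids), 60 mm diameter, fixed, on the left or right front ring of the mat, part-sunk in a well through the mat, so that its top shows between 30 and 57 mm above the mat. Origin: on its axis, 60 mm below its flat top; z up.
- white_bottle: White bottle with a black screw cap, 38 mm diameter, 89 mm high, loose, standing on the other outer front ring of the mat. It is a landmark and is not to be moved. Origin: centre of its foot.
- amber_bottle: Brown (amber) bottle with a white cap, 0.09 kg, to be moved: body 46 mm diameter up to about 80 mm, narrower shoulder above, cap 28 mm wide, 105 mm high in all. Stands upright beside the mat. Origin: centre of its foot.
- vial: Small white vial with a wide green cap, 0.03 kg, to be moved: body 30 mm diameter, cap 34 mm diameter from 52 to 62 mm height. Stands upright beside the mat. Origin: centre of its foot.
- beaker: Small clear open glass beaker, 0.075 kg, to be moved: 56 mm outer diameter at the rim, 52 mm at the foot, 69 mm high. Stands upright beside the mat; grasp it across the outside. Origin: centre of its foot.
- dish: Single loose culture dish like those of the pile, 60 mm diameter, 15 mm high, 0.03 kg, to be moved. Lies flat on the worktop beside the mat. Origin: centre of its underside; flat on top and below.
Not all that is in view belongs to the job. Leave any purple look-alike of the beaker alone.

How it is judged:
At the end, for the whole second after the job is handed in: Amber bottle, vial and beaker upright on the mat, each within 15 mm (x and y of the mat) of its ring's centre; dish flat on the pile, axes within 10 mm; white bottle upright within 15 mm of its start; all released and at rest (x of amber_bottle in the frame of mat between -0.0575 and -0.0275 m and y of amber_bottle in the frame of mat between -0.015 and 0.015 m and angle between each of amber_bottle, vial, beaker, dish, white_bottle's own z axis and vertical below 0.1 rad and linear speed of each of amber_bottle, vial, beaker, dish, white_bottle below 0.02 m/s and contact force between the fingers and amber_bottle below 0.05 N and z of amber_bottle in the frame of mat between 0 and 0.006 m and ((x of vial in the frame of mat between 0.0275 and 0.0575 m and y of vial in the frame of mat between 0.075 and 0.105 m) or (x of vial in the frame of mat between 0.0275 and 0.0575 m and y of vial in the frame of mat between -0.105 and -0.075 m)) and horizontal distance between vial and pile below 0.115 m and contact force between the fingers and vial below 0.05 N and z of vial in the frame of mat between 0 and 0.006 m and ((x of beaker in the frame of mat between 0.0275 and 0.0575 m and y of beaker in the frame of mat between 0.075 and 0.105 m) or (x of beaker in the frame of mat between 0.0275 and 0.0575 m and y of beaker in the frame of mat between -0.105 and -0.075 m)) and horizontal distance between beaker and white_bottle below 0.115 m and contact force between the fingers and beaker below 0.05 N and z of beaker in the frame of mat between 0 and 0.006 m and horizontal distance between dish and pile below 0.01 m and z of dish in the frame of pile between 0.056 and 0.064 m and contact force between the fingers and dish below 0.05 N and contact force between the fingers and white_bottle below 0.05 N and distance of white_bottle from where it was at the start of the episode below 0.015 m); the robot touches nothing.
It fails at once if the loose dish falls freely (by more than about 8 mm) instead of being set down (contact force between the fingers and dish below 0.02 N and linear speed of dish above 0.4 m/s).
It fails at once if the white bottle is moved by more than 15 mm or tipped (distance of white_bottle from where it was at the start of the episode above 0.015 m or angle between white_bottle's own z axis and vertical above 0.3 rad).
It also fails if it takes over 120 s, if anything falls off the work surface, if the arm or the gripper's body presses on something with over 40 N, if the wrist force passes 120 N, or if a joint passes its speed limit or range.

## Working session

There is one attempt and no reset: what is moved stays moved. The work goes in short steps, Python scripts to look and compute and a tool call to move; the robot and the scene stay as the last step left them, time stands still between calls to the robot, and variables do not carry over. Pictures are saved under pics/ and viewed, at most 14 in all, crops included, and the job is handed in when it is done.

Besides the shell and the picture viewer there is one more tool, called after "Call:" by a JSON object that holds its "fn" and its "kwargs". move_arm: Moves the arm, as the interface text tells. Shifts and turns lie within -1 to 1; 1 stands for 0.2 m of shift or 0.5 rad of turn. Its arguments: {"type":"object","properties":{"linear":{"type":"array"},"rotation":{"type":"array"},"gripper":{"type":"array"},"newtons":{"type":"number"}},"required":["linear","rotation","gripper"]}

```bash
mkdir -p pics
cat > h.py <<'E'
import numpy as np, cv2
from scipy.spatial.transform import Rotation as R
from workcell import sense, optics, ctrl
def cam(n,save=None):
    c=optics.read_camera(n)
    if save: cv2.imwrite('pics/'+save,c['img'][:,:,::-1])
    return c
def ray(c,u,v):
    K=np.array(c['intrinsics']);T=np.array(c['world_from_camera'])
    d=np.linalg.solve(K,[u,v,1.]); d=T[:3,:3]@[d[0],-d[1],-d[2]]
    return T[:3,3],d
def onz(c,u,v,z):
    o,d=ray(c,u,v); return o+d*(z-o[2])/d[2]
def tri(r1,r2):
    A=[];b=[]
    M=np.zeros((3,3));q=np.zeros(3)
    for o,d in (r1,r2):
        d=d/np.linalg.norm(d);P=np.eye(3)-np.outer(d,d);M+=P;q+=P@o
    return np.linalg.solve(M,q)
def proj(c,p):
    K=np.array(c['intrinsics']);T=np.array(c['world_from_camera'])
    x=T[:3,:3].T@(np.array(p)-T[:3,3]); x=K@[x[0],-x[1],-x[2]]; return x[:2]/x[2]
E
python3 - <<'E'
from h import *
np.set_printoptions(precision=3,suppress=True)
for n in('scene','top'):
    c=cam(n,n+'0.png');print(n,c.keys(),c['intrinsics'],c['world_from_camera'])
s=sense();print(s)
E
```

```text
scene dict_keys(['img', 'intrinsics', 'world_from_camera']) [[484.665   0.    317.717]
 [  0.    484.665 203.977]
 [  0.      0.      1.   ]] [[ 0.771  0.32  -0.55  -0.354]
 [-0.637  0.369 -0.677 -1.349]
 [-0.014  0.872  0.489  0.805]
 [ 0.     0.     0.     1.   ]]
top dict_keys(['img', 'intrinsics', 'world_from_camera']) [[398.195   0.    315.456]
 [  0.    398.195 199.575]
 [  0.      0.      1.   ]] [[ 0.001  0.992 -0.126  0.346]
 [-1.     0.001 -0.006 -0.3  ]
 [-0.006  0.126  0.992  1.507]
 [ 0.     0.     0.     1.   ]]
{'clock': 0.1, 'qpos': array([-1.439,  0.181,  1.608, -0.   ,  1.354, -0.206]), 'qvel': array([ 0.001, -0.003, -0.002, -0.002,  0.001,  0.001]), 'effort': array([  0.001, -43.482, -34.269,   0.07 ,   0.034,  -0.   ]), 'eef_pos': array([ 0.19 , -0.542,  0.238]), 'tcp_rot': array([ 0.986,  0.168,  0.   , -0.001]), 'force': array([ 0.59 , -0.951,  0.512]), 'torque': array([0.01 , 0.005, 0.015]), 'grip_force': 0.0, 'finger_gap': 0.08820142013837579}
```

View pics/scene0.png

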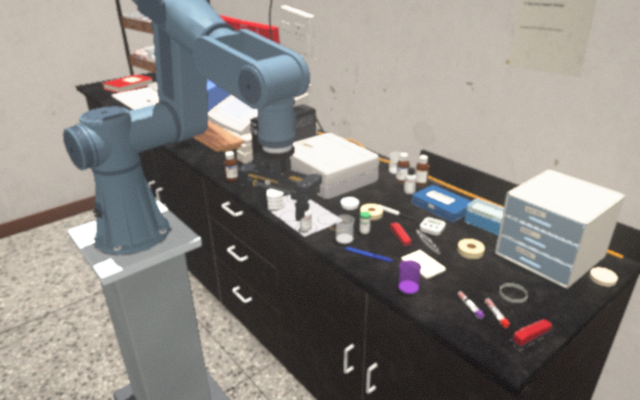

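View pics/top0.png

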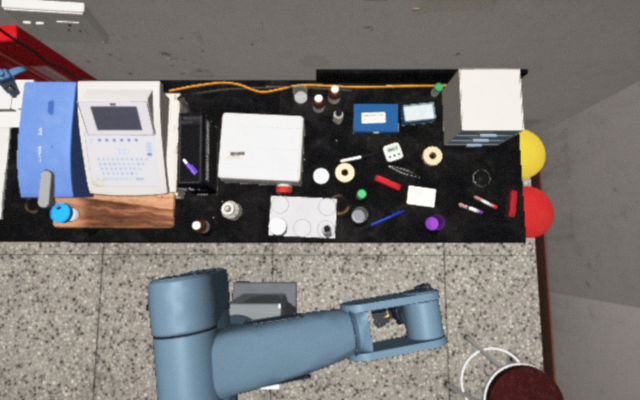

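The scene view shows the mat partly hidden by the gripper at about (300,215). The top view shows it clear at (270-337,196-237), with the pile at (278,227) and the black cap at (327,230). Also in the top view: amber (200,226), green vial (362,195), beaker (360,214), probable dish (321,175) and purple decoy (434,223).

Run:
```python
from h import *
np.set_printoptions(precision=3,suppress=True)
a=cv2.imread('pics/top0.png')[155:245,185:385]
cv2.imwrite('pics/top0c.png',cv2.resize(a,None,fx=4,fy=4,interpolation=cv2.INTER_CUBIC))
c=cam('top')
for n,u,v,z in [('pile',278,227,.05),('white',327,230,.09),('amber',200,226,.1),('vial',362,195,.062),('beaker',360,214,.069),('dish',321,175,.015),('matTL',270,196,.003),('matTR',337,197,.003),('matBR',337,237,.003),('matBL',268,236,.003)]: print(n,onz(c,u,v,z))
b=cv2.imread('pics/scene0.png')[130:260,190:410]
cv2.imwrite('pics/scene0c.png',cv2.resize(b,None,fx=3.6,fy=3.6,interpolation=cv2.INTER_CUBIC))
```

```text
pile [ 0.429 -0.154  0.05 ]
white [ 0.417 -0.333  0.09 ]
amber [0.43  0.117 0.1  ]
vial [ 0.546 -0.462  0.062]
beaker [ 0.476 -0.453  0.069]
dish [ 0.629 -0.312  0.015]
matTL [ 0.55  -0.118  0.003]
matTR [ 0.547 -0.373  0.003]
matBR [ 0.395 -0.372  0.003]
matBL [ 0.398 -0.112  0.003]
```

View pics/top0c.png

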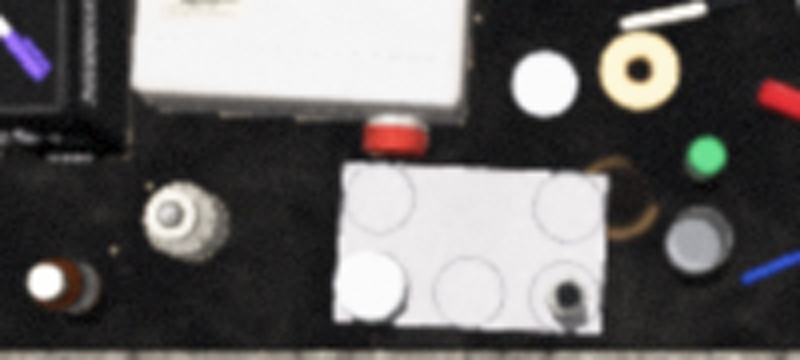

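View pics/scene0c.png

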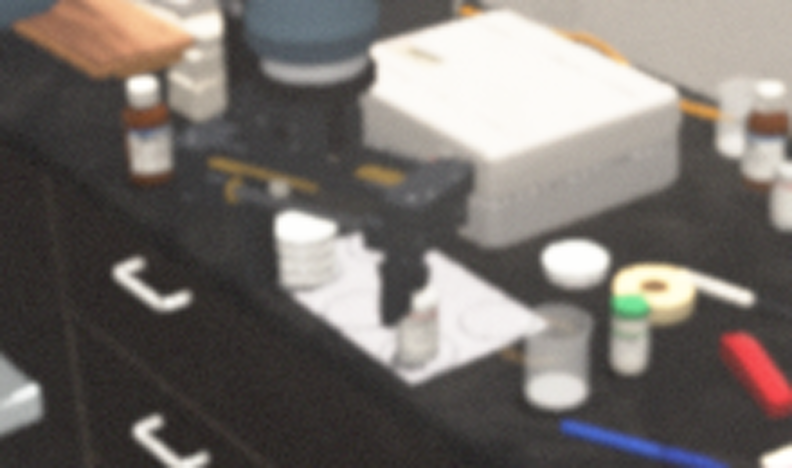

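The top crop shows the rings clearly. The pile sits in the left front ring and the white bottle in the right front ring. There is a low red object behind the mat at crop (395,137), the white box is left of the dish, and the tape roll is right of it. I'll move above the mat for wrist views.

Call:
{"fn": "move_arm", "kwargs": {"linear": [[0, 0, -0.2], [0, 0, -0.2], [0, 0, -0.2], [0.19, -0.15, 0], [0.19, -0.15, 0], [0.19, -0.15, 0], [0.19, -0.15, 0], [0.19, -0.15, 0], [0.19, -0.15, 0], [0.19, -0.15, 0]], "rotation": [[0, 0, 0.225], [0, 0, 0.225], [0, 0, 0.225], [0, 0, 0], [0, 0, 0], [0, 0, 0], [0, 0, 0], [0, 0, 0], [0, 0, 0], [0, 0, 0]], "gripper": [-1, -1, -1, -1, -1, -1, -1, -1, -1, -1], "newtons": 10}}

```text
clock: 1.15
eef_pos: [0.4578, -0.3308, 0.3586]
tcp_rot: [1.0, 0.0, -0.0, -0.0]
force: [-0.5, -0.7, -0.7]
finger_gap: 0.0879
grip_force: 0.0
```

Run:
```python
from h import *
np.set_printoptions(precision=3,suppress=True)
c=cam('wrist','w1.png');s=sense();print(s['eef_pos'],s['tcp_rot'],s['clock']);print(c['intrinsics'],c['world_from_camera'])
for u,v in((0,0),(640,0),(640,400),(0,400)):print(onz(c,u,v,0))
```

```text
[ 0.462 -0.326  0.358] [ 1.     0.003  0.002 -0.002] 1.2
[[322.5     0.    318.546]
 [  0.    322.5   198.733]
 [  0.      0.      1.   ]] [[ 0.     0.959  0.283  0.531]
 [-1.     0.     0.    -0.33 ]
 [ 0.    -0.283  0.959  0.505]
 [ 0.     0.     0.     1.   ]]
[0.668 0.109 0.   ]
[ 0.668 -0.774  0.   ]
[-0.038 -0.973  0.   ]
[-0.038  0.306  0.   ]
```

View pics/w1.png

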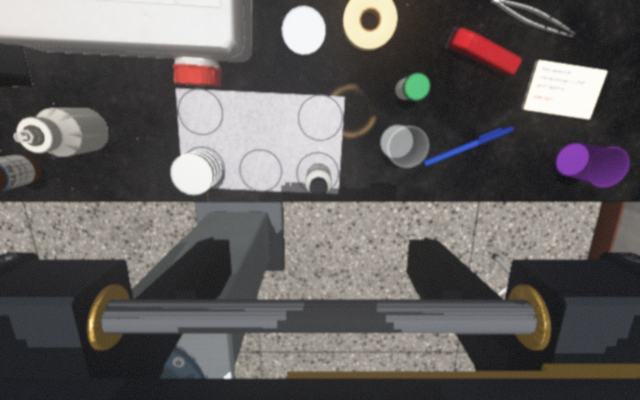

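The wrist view shows the mat's back edge from (177,90) to (345,97) and both back rings. Dish is at (303,30), green cap (417,87), beaker rim (404,138), pile top (192,173). The red thing is a small capped item lying beside the box at (197,72).

```bash
cat > m.py <<'E'
from h import *
np.set_printoptions(precision=4,suppress=True)
def blob(img,cond,box):
    x0,y0,x1,y1=box; m=np.zeros(img.shape[:2],np.uint8); m[y0:y1,x0:x1]=cond[y0:y1,x0:x1]
    n,l,st,ce=cv2.connectedComponentsWithStats(m); k=1+np.argmax(st[1:,4]); 
    ct,_=cv2.findContours((l==k).astype(np.uint8),cv2.RETR_EXTERNAL,cv2.CHAIN_APPROX_NONE)
    return max(ct,key=len)[:,0].astype(float),ce[k],st[k,4]
E
python3 - <<'E'
from m import *
T=cam('top');W=cam('wrist')
P={}
for n,c,bx in(('top',T,(262,193,342,240)),('wrist',W,(165,84,350,200))):
    im=c['img'].astype(float);g=im.mean(2);
    m=(g>110)
    ct,ce,a=blob(im,m,bx)
    L,Rr=ct[:,0].min(),ct[:,0].max()
    # back edge: topmost per column, middle part
    cols=np.arange(int(L)+6,int(Rr)-6); t=[]
    for u in cols:
        seg=g[bx[1]-3:bx[1]+25,u]; i=np.argmax(seg>110); t.append(bx[1]-3+i-(seg[i]-110)/max(seg[i]-seg[i-1],1))
    t=np.array(t);k=np.abs(t-np.median(t))<8;
    for _ in range(3): p=np.polyfit(cols[k],t[k],1);k=np.abs(np.polyval(p,cols)-t)<1
    # right edge: rightmost per row, between
    rows=np.arange(int(np.polyval(p,Rr))+5,int(np.polyval(p,Rr))+ (30 if n=='top' else 75)); r=[]
    l=[]
    for v in rows:
        seg=g[v,:]; i=int(Rr)+6
        while seg[i]<110:i-=1
        r.append(i+(seg[i]-110)/(seg[i]-seg[i+1]))
    q=np.polyfit(rows,r,1)
    rows2=rows[:len(rows)//3]
    for v in rows2:
        i=int(L)-6
        seg=g[v]
        while seg[i]<110:i+=1
        l.append(i-(seg[i]-110)/(seg[i]-seg[i-1]))
    ql=np.polyfit(rows2,l,1)
    def cor(q):
        v=(np.polyval(p,0)+p[0]*q[1])/(1-p[0]*q[0]); return np.polyval(q,v),v
    tr,tl=cor(q),cor(ql)
    P[n]=(tr,tl);A,B=onz(c,*tr,.003),onz(c,*tl,.003)
    d=(B-A)[:2];print(n,'TR',tr,A,'TL',tl,B,'len',np.linalg.norm(d),'yaw',np.arctan2(-d[0],d[1]),k.mean())
    y=np.arctan2(-d[0],d[1]);mid=(A+B)[:2]/2;cc=mid-.075*np.array([np.cos(y),np.sin(y)]);print('centre',cc)
print('tri TR',tri(ray(T,*P['top'][0]),ray(W,*P['wrist'][0])),'TL',tri(ray(T,*P['top'][1]),ray(W,*P['wrist'][1])))
def obj(name,f,bt,bw,z):
    o=[]
    for c,b in((T,bt),(W,bw)):
        im=c['img'].astype(float); ct,ce,a=blob(im,f(im),b); e=cv2.minEnclosingCircle(ct.astype(np.float32)); o.append((ce,a,e)); 
    print(name,[x[0] for x in o],[x[1] for x in o],'tri',tri(ray(T,*o[0][0]),ray(W,*o[1][0])),'onz',onz(T,*o[0][0],z),onz(W,*o[1][0],z))
obj('vial',lambda i:(i[:,:,1]>i[:,:,0]+40)&(i[:,:,1]>90),(350,185,375,208),(395,65,440,110),.062)
obj('dish',lambda i:i.mean(2)>150,(305,160,333,190),(275,0,332,60),.015)
obj('ambercap',lambda i:(i.mean(2)>140),(188,215,208,238),(0,150,1,151),.105) if 0 else None
for c,n in((T,'top'),):
    im=c['img'].astype(float);ct,ce,a=blob(im,im.mean(2)>140,(188,215,207,238));print('amber',ce,a,onz(c,*ce,.105))
    ct,ce,a=blob(im,im.mean(2)<90,(318,220,334,236));print('white',ce,a,onz(c,*ce,.089))
im=W['img'].astype(float);ct,ce,a=blob(im,im.mean(2)<90,(303,172,330,196));print('white w',ce,a,onz(W,*ce,.089))
for n,c,b in(('t',T,(335,160,380,235)),('w',W,(370,110,440,180))):
    x0,y0,x1,y1=b;k=8;cv2.imwrite('pics/bk_%s.png'%n,cv2.resize(c['img'][y0:y1,x0:x1,::-1],None,fx=k,fy=k,interpolation=cv2.INTER_CUBIC))
a=cv2.resize(T['img'][200:240,262:302],(400,400),interpolation=2);b=cv2.resize(W['img'][145:200,160:215],(400,400),interpolation=2)
c=cv2.resize(T['img'][195:235,340:380],(400,200) if 0 else (400,400),interpolation=2)[:300];d=cv2.resize(W['img'][110:180,370:440],(400,400),interpolation=2)[:300]
cv2.imwrite('pics/mix.png',np.vstack([np.hstack([a,b])[:300],np.hstack([c,d])])[:,:,::-1])
E
```

```text
top TR (np.float64(335.645227879611), np.float64(188.8784945548801)) [ 0.5778 -0.3681  0.003 ] TL (np.float64(291.8165992749156), np.float64(189.4241246277119)) [ 0.5756 -0.2006  0.003 ] len 0.1674647898971383 yaw 0.013125717802165622 0.45
centre [ 0.5017 -0.2853]
wrist TR (np.float64(347.4935182396385), np.float64(97.69154330990814)) [ 0.542  -0.3696  0.003 ] TL (np.float64(177.89435715297054), np.float64(88.21251208776559)) [ 0.5536 -0.1193  0.003 ] len 0.2505709513593042 yaw -0.04635567594527342 0.7852760736196319
centre [ 0.4729 -0.241 ]
tri TR [ 0.5386 -0.353   0.2493] TL [ 0.5423 -0.2153  0.2325]
vial [array([362.    , 192.0816]), array([419.2636,  89.0299])] [np.int32(49), np.int32(569)] tri [ 0.5552 -0.4611  0.0554] onz [ 0.5569 -0.4619  0.062 ] [ 0.5523 -0.4576  0.062 ]
dish [array([323.7773, 182.9563]), array([306.4985,  31.8134])] [np.int32(229), np.int32(1667)] tri [ 0.5368 -0.3207  0.4348] onz [ 0.5987 -0.3226  0.015 ] [ 0.6277 -0.3095  0.015 ]
amber [195.9104 224.9104] 67 [0.4333 0.1299 0.105 ]
white [329.5 220. ] 2 [ 0.4523 -0.3417  0.089 ]
white w [319.2976 188.8016] 252 [ 0.4245 -0.3286  0.089 ]
```

View pics/mix.png

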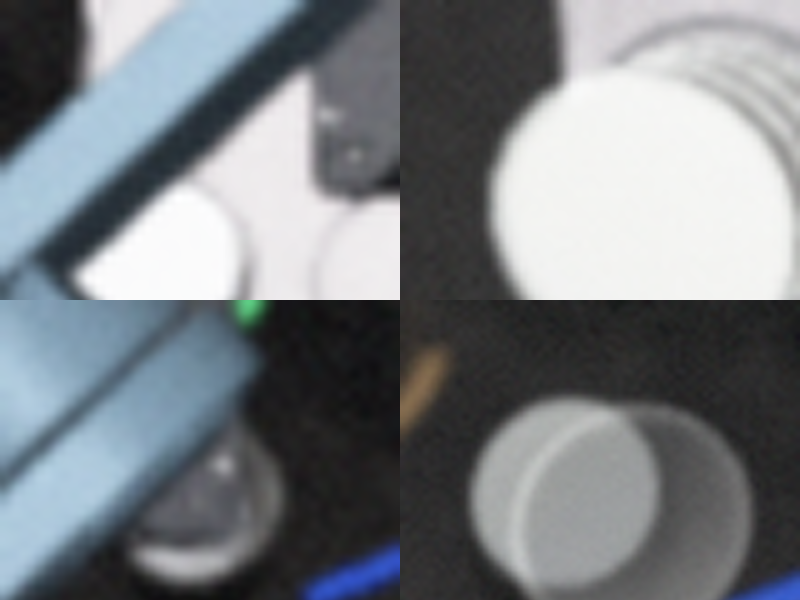

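The right panels show the pile top whole, and the beaker's foot disc centred near (399,144) and rim centre near (411,148) in the wrist picture. The left panels show the arm now hiding the top view, so I'll pair the first top and scene pictures with the wrist one.

Run:
```python
from m import *
T=cam('top');T['img']=cv2.imread('pics/top0.png')[:,:,::-1]
S=cam('scene');S['img']=cv2.imread('pics/scene0.png')[:,:,::-1]
W=cam('wrist')
def b(c,f,bx):
    im=c['img'].astype(float);ct,ce,a=blob(im,f(im),bx);return ce,a
br=lambda t:(lambda i:i.mean(2)>t)
gr=lambda i:(i[:,:,1]>i[:,:,0]+40)&(i[:,:,1]>90)
def two(n,c1,x1,c2,x2,z):
    print(n,x1,x2,'tri',tri(ray(c1,*x1[0]),ray(c2,*x2[0])),'onz',onz(c1,*x1[0],z),onz(c2,*x2[0],z))
two('vial',T,b(T,gr,(350,185,375,208)),W,b(W,gr,(395,65,440,110)),.062)
two('dish',T,b(T,br(150),(308,163,334,188)),W,b(W,br(150),(275,0,332,60)),.015)
two('pile',T,b(T,br(238),(262,210,295,240)),W,b(W,br(238),(160,145,230,200)),.05)
blk=lambda i:i.mean(2)<100
two('white',T,b(T,blk,(322,224,331,233)),W,b(W,blk,(303,172,330,196)),.089)
two('amber',T,b(T,br(140),(188,215,207,238)),S,b(S,br(140),(222,150,238,158)),.1)
print('beaker foot',onz(W,399,143.9,0.002),'rim',onz(W,411.5,148,.069),'top px of rim',proj(T,onz(W,411.5,148,.069)))
# box right edge near dish
print('box corner', tri(ray(T,303,184),ray(S,326,198)), onz(W,250,55,.09),onz(W,235,0,.09))
print('red', onz(W,197,75,.03))
mc=np.array([.4729,-.241]);y=-.0464
for n,x,yy in(('FL',-.0425,.09),('FC',-.0425,0),('FR',-.0425,-.09),('BL',.0425,.09),('BR',.0425,-.09)):
    p=mc+[np.cos(y)*x-np.sin(y)*yy,np.sin(y)*x+np.cos(y)*yy];print(n,p,proj(W,[*p,.003]),proj(T,[*p,.003]))
```

```text
vial (array([361.3377, 193.4416]), np.int32(77)) (array([415.6661,  84.8129]), np.int32(572)) tri [ 0.553  -0.4603  0.0531] onz [ 0.5519 -0.4594  0.062 ] [ 0.5523 -0.4577  0.062 ]
dish (array([320.5362, 175.5121]), np.int32(207)) (array([302.3112,  28.2423]), np.int32(1684)) tri [ 0.6249 -0.3102  0.0285] onz [ 0.6274 -0.3103  0.015 ] [ 0.6277 -0.3096  0.015 ]
pile (array([276.6385, 225.1878]), np.int32(213)) (array([190.3429, 171.9812]), np.int32(1120)) tri [ 0.4356 -0.1499  0.0544] onz [ 0.436  -0.1493  0.05  ] [ 0.4346 -0.1482  0.05  ]
white (array([326.6667, 228.5   ]), np.int32(30)) (array([316.2977, 187.5954]), np.int32(346)) tri [ 0.422  -0.3303  0.0904] onz [ 0.422  -0.3316  0.089 ] [ 0.4218 -0.329   0.089 ]
amber (array([195.8636, 224.8636]), np.int32(66)) (array([229.069 , 153.9655]), np.int32(58)) tri [0.4338 0.1318 0.0994] onz [0.4337 0.1316 0.1   ] [0.4331 0.1305 0.1   ]
beaker foot [ 0.4692 -0.4564  0.002 ] rim [ 0.4717 -0.457   0.069 ] top px of rim [361.1699 215.0902]
box corner [ 0.5908 -0.2406  0.0129] [ 0.584  -0.2507  0.09  ] [ 0.6414 -0.2371  0.09  ]
red [ 0.5665 -0.1645  0.03  ]
FL [ 0.4346 -0.1491] [202.3295 165.8977] [277.8606 226.3307]
FC [ 0.4304 -0.239 ] [259.5999 168.5665] [301.6474 227.4635]
FR [ 0.4263 -0.3289] [316.5981 171.2225] [325.4686 228.598 ]
BL [ 0.5195 -0.1531] [199.2252 109.9445] [279.1946 204.0025]
BR [ 0.5112 -0.3329] [319.1736 115.8124] [326.4685 206.2218]
```

Measurements agree between views and with the ring layout: the pile is at the FL ring and the white bottle at FR. Now I'll check the wrist joint's room and the reading noise before turning for the dish.

Run:
```python
from m import *
for i in range(3):
    s=sense();print(s['clock'],s['qpos'],s['eef_pos']);W=cam('wrist');print(np.array(W['world_from_camera'])[:3,3])
```

```text
1.45 [-0.8409  0.0844  1.476  -0.0005  1.5818  0.7303] [ 0.4558 -0.333   0.3584]
[ 0.5287 -0.3326  0.5044]
1.5 [-0.8417  0.0842  1.476  -0.0004  1.5818  0.7304] [ 0.4556 -0.3334  0.3585]
[ 0.5284 -0.333   0.5045]
1.55 [-0.8421  0.0842  1.4759 -0.0003  1.5818  0.7305] [ 0.4555 -0.3335  0.3586]
[ 0.5283 -0.3332  0.5046]
```

Call:
{"fn": "move_arm", "kwargs": {"linear": [[0, 0, 0.09], [0, 0, 0.09], [0, 0, 0.09], [0, 0, 0.09], [0, 0, 0.09], [0, 0, 0.09], [0, 0, 0.09], [0, 0, 0.09], [0, 0, 0.09], [0, 0, 0.09]], "rotation": [[0, 0, -0.29], [0, 0, -0.29], [0, 0, -0.29], [0, 0, -0.29], [0, 0, -0.29], [0, 0, -0.29], [0, 0, -0.29], [0, 0, -0.29], [0, 0, -0.29], [0, 0, -0.29]], "gripper": [-1, -1, -1, -1, -1, -1, -1, -1, -1, -1]}}

```text
clock: 2.6
eef_pos: [0.4557, -0.3335, 0.1781]
tcp_rot: [0.747, 0.665, -0.0, 0.0]
force: [-0.2, -0.3, 0.1]
finger_gap: 0.0879
grip_force: 0.0
```

Call:
{"fn": "move_arm", "kwargs": {"linear": [[0, 0, 0], [0.04, 0.215, 0], [0.04, 0.215, 0], [0.04, 0.215, 0], [0, 0.215, 0], [0, 0, 0], [0, 0, 0]], "rotation": [[0, 0, -0.242], [0, 0, 0], [0, 0, 0], [0, 0, 0], [0, 0, 0], [0, 0, 0], [0, 0, 0]], "gripper": [-1, -1, -1, -1, -1, -1, -1]}}

```text
clock: 3.3
eef_pos: [0.628, -0.309, 0.1776]
tcp_rot: [0.707, 0.707, -0.0, -0.001]
force: [0.2, 1.3, 0.3]
finger_gap: 0.0879
grip_force: 0.0
```

Run:
```python
from m import *
W=cam('wrist','w2.png');s=sense();print(s['eef_pos'],s['tcp_rot'],s['qpos'])
im=W['img'].astype(float)
u,v=proj(W,[.6275,-.310,.015]);print(u,v)
u,v=int(u),int(v)
try:
    ct,ce,a=blob(im,im.mean(2)>150,(max(u-70,0),max(v-70,0),u+70,v+70));print(ce,a,onz(W,*ce,.015),cv2.minEnclosingCircle(ct.astype(np.float32)))
except Exception as e:print(e)
```

```text
[ 0.6274 -0.3091  0.1781] [ 0.7073  0.7069 -0.0003 -0.0007] [-0.6268  0.5035  1.3121 -0.0004  1.3274 -0.6261]
318.3631432156306 182.5998405919448
[318.3522 180.9329] 2848 [ 0.6275 -0.3083  0.015 ] ((318.3037414550781, 181.1728973388672), 30.331148147583008)
```

View pics/w2.png

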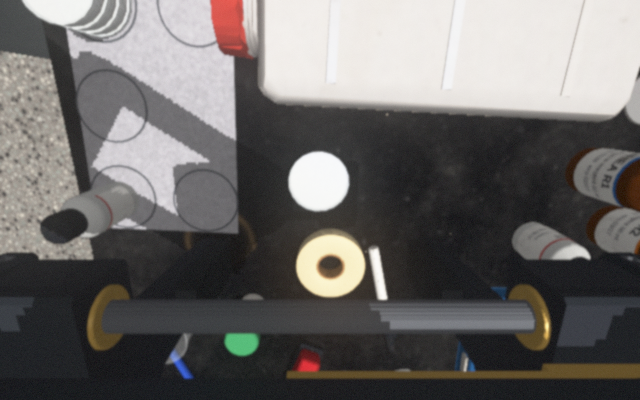

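The dish is centred at (318,181), giving (0.6275,-0.308), with clear ground for both fingers in x. Descending on it.

Call:
{"fn": "move_arm", "kwargs": {"linear": [[0, 0, 0.2], [0, 0, 0.2], [0, 0, 0.2], [0, 0, 0.13], [0, 0, 0.07], [0, 0, 0.06], [0, 0, 0], [0, 0, 0]], "rotation": [[0, 0, 0], [0, 0, 0], [0, 0, 0], [0, 0, 0], [0, 0, 0], [0, 0, 0], [0, 0, 0], [0, 0, 0]], "gripper": [-1, -1, -1, -1, -1, -1, -1, -1]}}

```text
clock: 4.15
eef_pos: [0.6291, -0.3092, 0.0083]
tcp_rot: [0.707, 0.707, 0.0, 0.001]
force: [0.0, -0.8, 0.5]
finger_gap: 0.0882
grip_force: 0.0
```

Call:
{"fn": "move_arm", "kwargs": {"linear": [[0, 0, 0], [0, 0, 0], [0, 0, 0], [0, 0, 0], [0, 0, 0], [0, 0, 0]], "rotation": [[0, 0, 0], [0, 0, 0], [0, 0, 0], [0, 0, 0], [0, 0, 0], [0, 0, 0]], "gripper": [1, 1, 1, 1, 1, 1], "newtons": 12}}

```text
clock: 4.75
eef_pos: [0.6288, -0.3085, 0.0073]
tcp_rot: [0.707, 0.707, 0.0, 0.0]
force: [-0.3, 1.2, 3.7]
finger_gap: 0.0593
grip_force: 12.0
```

Call:
{"fn": "move_arm", "kwargs": {"linear": [[0, 0, -0.1], [0, 0, -0.22], [0, 0, -0.22], [0, 0, -0.22], [0, -0.24, 0], [0, -0.24, 0], [0, -0.24, 0], [0, -0.24, 0], [0, 0, 0], [0, 0, 0]], "rotation": [[0, 0, 0], [0, 0, 0], [0, 0, 0], [0, 0, 0], [0, 0, 0], [0, 0, 0], [0, 0, 0], [0, 0, 0], [0, 0, 0], [0, 0, 0]], "gripper": [1, 1, 1, 1, 1, 1, 1, 1, 1, 1]}}

```text
clock: 5.75
eef_pos: [0.4361, -0.3089, 0.1601]
tcp_rot: [0.708, 0.707, 0.0, 0.001]
force: [0.6, 0.5, -0.2]
finger_gap: 0.0595
grip_force: 12.0
```

Call:
{"fn": "move_arm", "kwargs": {"linear": [[0.2, 0, 0], [0.2, 0, 0], [0.2, 0, 0], [0.2, 0, 0], [0, 0, 0.15], [0, 0, 0.1], [0, 0, 0], [0, 0, 0]], "rotation": [[0, 0, 0], [0, 0, 0], [0, 0, 0], [0, 0, 0], [0, 0, 0], [0, 0, 0], [0, 0, 0], [0, 0, 0]], "gripper": [1, 1, 1, 1, 1, 1, 1, 1]}}

```text
clock: 6.55
eef_pos: [0.4376, -0.1486, 0.1095]
tcp_rot: [0.707, 0.708, 0.0, 0.0]
force: [-0.0, -0.4, 0.3]
finger_gap: 0.0593
grip_force: 12.0
```

Run:
```python
from m import *
W=cam('wrist','w3.png');T=cam('top');s=sense();print(s['eef_pos'],s['force'],s['finger_gap'],s['grip_force'])
S=cam('scene','s3.png')
cv2.imwrite('pics/mix3.png',np.vstack([W['img'],cv2.resize(S['img'][150:250,200:360],(640,400),interpolation=2)])[:,:,::-1][:, :])
m=cv2.imread('pics/mix3.png');cv2.imwrite('pics/mix3.png',cv2.resize(m,None,fx=.75,fy=.75))
```

```text
[ 0.4378 -0.1492  0.1101] [-0.8756  0.5815  0.3492] 0.05934415303928826 12.000008225440979
```

View pics/mix3.png

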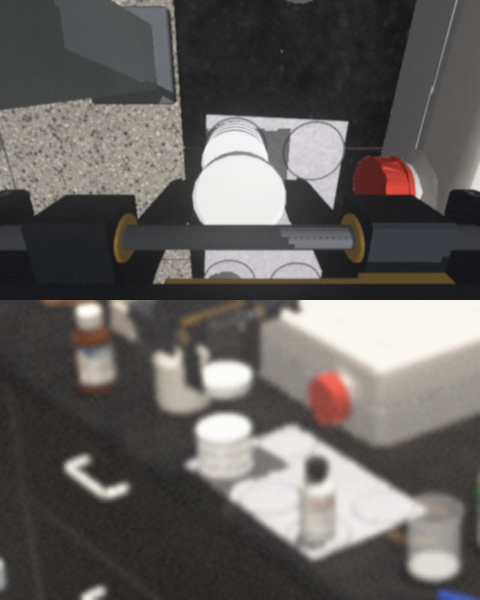

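The dish is held level in line with the pile, shown in the wrist panel at (240,195). The red thing is a knob on the box's front. I'll descend in small steps to feel for the top.

Call:
{"fn": "move_arm", "kwargs": {"linear": [[0, -0.012, 0.07], [0, 0, 0.06], [0, 0, 0.04], [0, 0, 0.02], [0, 0, 0], [0, 0, 0]], "rotation": [[0, 0, 0], [0, 0, 0], [0, 0, 0], [0, 0, 0], [0, 0, 0], [0, 0, 0]], "gripper": [1, 1, 1, 1, 1, 1]}}

```text
clock: 7.3
eef_pos: [0.4342, -0.1486, 0.0709]
tcp_rot: [0.707, 0.707, 0.0, 0.0]
force: [0.3, -1.5, -0.1]
finger_gap: 0.0593
grip_force: 12.0
```

Call:
{"fn": "move_arm", "kwargs": {"linear": [[0, 0, 0.01], [0, 0, 0.01], [0, 0, 0]], "rotation": [[0, 0, 0], [0, 0, 0], [0, 0, 0]], "gripper": [1, 1, 1]}}

```text
clock: 7.6
eef_pos: [0.434, -0.1484, 0.0666]
tcp_rot: [0.707, 0.707, -0.0, -0.0]
force: [-0.7, 0.2, 0.0]
finger_gap: 0.0592
grip_force: 12.0
```

Call:
{"fn": "move_arm", "kwargs": {"linear": [[0, 0, 0.01], [0, 0, 0], [0, 0, 0]], "rotation": [[0, 0, 0], [0, 0, 0], [0, 0, 0]], "gripper": [1, 1, 1]}}

```text
clock: 7.9
eef_pos: [0.434, -0.1484, 0.0647]
tcp_rot: [0.707, 0.707, -0.0, -0.0]
force: [-1.1, 0.3, -0.3]
finger_gap: 0.0595
grip_force: 12.0
```

Call:
{"fn": "move_arm", "kwargs": {"linear": [[0, 0, 0.01], [0, 0, 0], [0, 0, 0]], "rotation": [[0, 0, 0], [0, 0, 0], [0, 0, 0]], "gripper": [1, 1, 1]}}

```text
clock: 8.2
eef_pos: [0.434, -0.1484, 0.0626]
tcp_rot: [0.707, 0.707, 0.0, -0.0]
force: [-0.1, -0.4, -0.3]
finger_gap: 0.0593
grip_force: 12.0
```

Call:
{"fn": "move_arm", "kwargs": {"linear": [[0, 0, 0.01], [0, 0, 0], [0, 0, 0]], "rotation": [[0, 0, 0], [0, 0, 0], [0, 0, 0]], "gripper": [1, 1, 1]}}

```text
clock: 8.5
eef_pos: [0.434, -0.1484, 0.0606]
tcp_rot: [0.707, 0.707, -0.0, -0.0]
force: [-0.6, 0.6, -0.5]
finger_gap: 0.0591
grip_force: 12.0
```

Call:
{"fn": "move_arm", "kwargs": {"linear": [[0, 0, 0.01], [0, 0, 0], [0, 0, 0]], "rotation": [[0, 0, 0], [0, 0, 0], [0, 0, 0]], "gripper": [1, 1, 1]}}

```text
clock: 8.8
eef_pos: [0.434, -0.1486, 0.0593]
tcp_rot: [0.707, 0.707, -0.0, -0.0]
force: [-2.6, 0.4, 7.6]
finger_gap: 0.0595
grip_force: 12.0
```

Contact: 7.6 N upward at TCP 0.0593, so the pile top is about 0.053, in line with the 0.054 triangulated. Releasing.

Call:
{"fn": "move_arm", "kwargs": {"linear": [[0, 0, -0.003], [0, 0, 0], [0, 0, 0], [0, 0, 0], [0, 0, 0]], "rotation": [[0, 0, 0], [0, 0, 0], [0, 0, 0], [0, 0, 0], [0, 0, 0]], "gripper": [1, 0, -0.6, -1, -1]}}

```text
clock: 9.3
eef_pos: [0.4339, -0.1484, 0.0592]
tcp_rot: [0.707, 0.707, -0.0, -0.0]
force: [-0.3, -0.4, 0.4]
finger_gap: 0.0812
grip_force: 0.0
```

Call:
{"fn": "move_arm", "kwargs": {"linear": [[0, 0, -0.1], [0, 0, -0.2], [0, 0, -0.2], [0, 0, -0.2], [0.24, 0, 0], [0.24, 0, 0], [0.24, 0, 0], [0.24, 0, 0], [0, 0, 0], [0, 0, 0]], "rotation": [[0, 0, 0], [0, 0, 0], [0, 0, 0], [0, 0, 0], [0, 0, 0], [0, 0, 0], [0, 0, 0], [0, 0, 0], [0, 0, 0], [0, 0, 0]], "gripper": [-1, -1, -1, -1, -1, -1, -1, -1, -1, -1]}}

```text
clock: 10.3
eef_pos: [0.4337, 0.0445, 0.1993]
tcp_rot: [0.706, 0.709, -0.0, 0.0]
force: [-0.8, -0.4, -0.3]
finger_gap: 0.0882
grip_force: 0.0
```

Run:
```python
from m import *
W=cam('wrist','w4.png');s=sense();print(s['eef_pos'],s['force'],s['finger_gap'],s['qpos'])
im=W['img'].astype(float)
print('amber cap px',proj(W,[.4335,.131,.1]),'dish px',proj(W,[.4352,-.149,.068]))
T=cam('top','t4.png')
```

```text
[0.4339 0.0434 0.1993] [ 0.0256 -0.5516  0.1735] 0.0884739006599532 [-0.1734 -0.1002  1.9816 -0.0005  1.2601 -0.175 ]
amber cap px [318.8466  84.4937] dish px [319.327  366.3747]
```

View pics/w4.png

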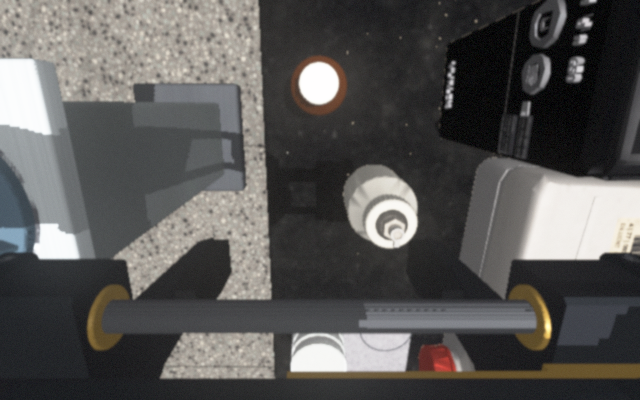

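The amber cap is at (318,84), where predicted. The squeeze bottle at (385,205) stays clear of the descent. The pile with the dish is at (320,350).

Call:
{"fn": "move_arm", "kwargs": {"linear": [[0.22, 0, 0], [0.22, 0, 0], [0, 0, 0], [0, 0, 0.2], [0, 0, 0.2], [0, 0, 0.2], [0, 0, 0.1], [0, 0, 0.05], [0, 0, 0]], "rotation": [[0, 0, 0], [0, 0, 0], [0, 0, 0], [0, 0, 0], [0, 0, 0], [0, 0, 0], [0, 0, 0], [0, 0, 0], [0, 0, 0]], "gripper": [-1, -1, -1, -1, -1, -1, -1, -1, -1]}}

```text
clock: 11.3
eef_pos: [0.4335, 0.13, 0.0483]
tcp_rot: [0.708, 0.706, -0.001, -0.001]
force: [0.5, 0.0, 1.2]
finger_gap: 0.0882
grip_force: 0.0
```

Call:
{"fn": "move_arm", "kwargs": {"linear": [[0, 0, 0], [0, 0, 0], [0, 0, 0], [0, 0, 0], [0, 0, 0], [0, 0, 0]], "rotation": [[0, 0, 0], [0, 0, 0], [0, 0, 0], [0, 0, 0], [0, 0, 0], [0, 0, 0]], "gripper": [1, 1, 1, 1, 1, 1], "newtons": 15}}

```text
clock: 11.9
eef_pos: [0.434, 0.1317, 0.0496]
tcp_rot: [0.707, 0.707, 0.0, 0.0]
force: [-0.7, -0.1, 1.6]
finger_gap: 0.0458
grip_force: 15.0
```

Call:
{"fn": "move_arm", "kwargs": {"linear": [[0, 0, -0.15], [0, 0, -0.25], [0, 0, -0.25], [0, 0, -0.25], [0, 0, -0.1], [-0.1, 0, 0], [-0.2, 0, 0], [-0.22, 0, 0], [-0.22, 0, 0], [-0.22, 0, 0]], "rotation": [[0, 0, 0], [0, 0, 0], [0, 0, 0], [0, 0, 0], [0, 0, 0], [0, 0, 0], [0, 0, 0], [0, 0, 0], [0, 0, 0], [0, 0, 0]], "gripper": [1, 1, 1, 1, 1, 1, 1, 1, 1, 1]}}

```text
clock: 12.9
eef_pos: [0.4336, -0.0618, 0.2493]
tcp_rot: [0.707, 0.708, 0.0, 0.0]
force: [0.5, 0.5, -0.7]
finger_gap: 0.0457
grip_force: 15.0
```

Call:
{"fn": "move_arm", "kwargs": {"linear": [[-0.22, 0, 0], [-0.22, 0, 0], [-0.22, -0.018, 0], [-0.15, 0, 0], [-0.085, 0, 0], [0, 0, 0], [0, 0, 0]], "rotation": [[0, 0, 0], [0, 0, 0], [0, 0, 0], [0, 0, 0], [0, 0, 0], [0, 0, 0], [0, 0, 0]], "gripper": [1, 1, 1, 1, 1, 1, 1]}}

```text
clock: 13.6
eef_pos: [0.4304, -0.2385, 0.249]
tcp_rot: [0.707, 0.707, 0.0, -0.001]
force: [0.4, 0.5, -0.2]
finger_gap: 0.0457
grip_force: 15.0
```

Run:
```python
from m import *
W=cam('wrist','w5.png');s=sense();print(s['eef_pos'],s['tcp_rot'],s['finger_gap'],s['grip_force'])
print('FC px',proj(W,[.4304,-.239,.003]),'dish',proj(W,[.4352,-.149,.068]))
```

```text
[ 0.4305 -0.2381  0.249 ] [ 0.7066  0.7076  0.0002 -0.0005] 0.04592510868672286 14.99677080893889
FC px [318.791  166.4781] dish [323.8386  86.3458]
```

View pics/w5.png

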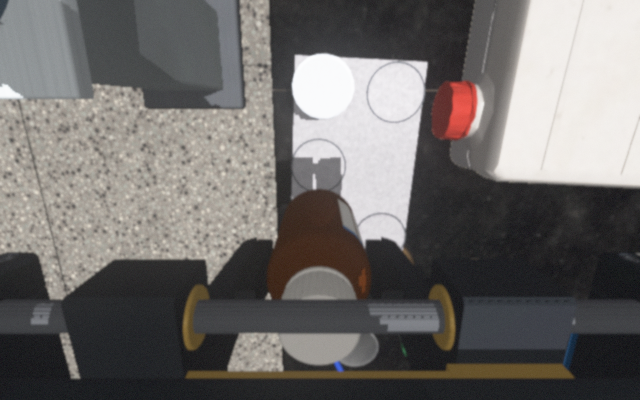

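The front-centre ring is at (318,166) and the placed dish at (323,86), both exactly as predicted. Lowering the bottle.

Call:
{"fn": "move_arm", "kwargs": {"linear": [[0, 0, 0.2], [0, 0, 0.2], [0, 0, 0.2], [0, 0, 0.2], [0, 0, 0.1], [0, 0, 0.05], [0, 0, 0], [0, 0, 0.01], [0, 0, 0.01], [0, 0, 0]], "rotation": [[0, 0, 0], [0, 0, 0], [0, 0, 0], [0, 0, 0], [0, 0, 0], [0, 0, 0], [0, 0, 0], [0, 0, 0], [0, 0, 0], [0, 0, 0]], "gripper": [1, 1, 1, 1, 1, 1, 1, 1, 1, 1]}}

```text
clock: 14.65
eef_pos: [0.4311, -0.2399, 0.0563]
tcp_rot: [0.707, 0.707, 0.0, 0.001]
force: [-0.4, 0.7, -0.8]
finger_gap: 0.0458
grip_force: 15.0
```

Call:
{"fn": "move_arm", "kwargs": {"linear": [[0, 0, 0.01], [0, 0, 0], [0, 0, 0]], "rotation": [[0, 0, 0], [0, 0, 0], [0, 0, 0]], "gripper": [1, 1, 1]}}

```text
clock: 14.95
eef_pos: [0.4305, -0.2395, 0.0534]
tcp_rot: [0.707, 0.707, 0.0, 0.0]
force: [-0.2, -0.7, -0.7]
finger_gap: 0.0451
grip_force: 15.0
```

Call:
{"fn": "move_arm", "kwargs": {"linear": [[0, 0, 0.007], [0, 0, 0], [0, 0, 0]], "rotation": [[0, 0, 0], [0, 0, 0], [0, 0, 0]], "gripper": [1, 1, 1]}}

```text
clock: 15.25
eef_pos: [0.4306, -0.2397, 0.0525]
tcp_rot: [0.707, 0.707, -0.0, 0.0]
force: [-2.1, 1.8, 5.6]
finger_gap: 0.0457
grip_force: 15.0
```

Contact at 5.6 N. I'll release, rise, then turn back to yaw 0.

Call:
{"fn": "move_arm", "kwargs": {"linear": [[0, 0, 0], [0, 0, 0], [0, 0, 0], [0, 0, -0.1], [0, 0, -0.2], [0, 0, -0.25], [0, 0, -0.25], [0, 0, 0]], "rotation": [[0, 0, 0], [0, 0, 0], [0, 0, 0], [0, 0, 0], [0, 0, 0], [0, 0, 0], [0, 0, 0], [0, 0, 0]], "gripper": [0, -0.6, -1, -1, -1, -1, -1, -1]}}

```text
clock: 16.05
eef_pos: [0.4338, -0.2423, 0.2193]
tcp_rot: [0.707, 0.707, 0.0, 0.007]
force: [0.6, -0.1, 0.7]
finger_gap: 0.0879
grip_force: 0.0
```

Call:
{"fn": "move_arm", "kwargs": {"linear": [[0, 0, 0], [0, 0, 0], [0, 0, 0], [0, 0, 0], [0, 0, 0], [0, 0, 0], [0, 0, 0], [0, 0, 0], [0, 0, 0], [0, 0, 0]], "rotation": [[0, 0, 0.29], [0, 0, 0.29], [0, 0, 0.29], [0, 0, 0.29], [0, 0, 0.29], [0, 0, 0.29], [0, 0, 0.29], [0, 0, 0.29], [0, 0, 0.29], [0, 0, 0.29]], "gripper": [-1, -1, -1, -1, -1, -1, -1, -1, -1, -1]}}

```text
clock: 17.05
eef_pos: [0.4302, -0.2392, 0.2109]
tcp_rot: [0.998, 0.058, -0.0, -0.0]
force: [0.1, -0.3, -0.3]
finger_gap: 0.0883
grip_force: 0.0
```

Call:
{"fn": "move_arm", "kwargs": {"linear": [[0, 0, 0], [0.05, 0.22, 0], [0.05, 0.22, 0], [0.05, 0.22, 0], [0.05, 0.22, 0], [0, 0.21, 0], [0, 0, 0], [0, 0, 0]], "rotation": [[0, 0, 0.242], [0, 0, 0], [0, 0, 0], [0, 0, 0], [0, 0, 0], [0, 0, 0], [0, 0, 0], [0, 0, 0]], "gripper": [-1, -1, -1, -1, -1, -1, -1, -1]}}

```text
clock: 17.85
eef_pos: [0.4698, -0.4576, 0.2101]
tcp_rot: [1.0, -0.001, -0.001, -0.001]
force: [0.5, 0.3, 0.5]
finger_gap: 0.0881
grip_force: 0.0
```

Run:
```python
from m import *
W=cam('wrist','w6.png');s=sense();print(s['eef_pos'],s['tcp_rot'],s['finger_gap'],s['qpos'])
print('rim px',proj(W,[.4717,-.457,.069]),'foot px',proj(W,[.469,-.4565,.002]),'vial',proj(W,[.5525,-.4595,.062]))
im=W['img'].astype(float)
u,v=map(int,proj(W,[.5525,-.4595,.062]))
ct,ce,a=blob(im,(im[:,:,1]>im[:,:,0]+40)&(im[:,:,1]>90),(u-50,max(0,v-50),u+50,v+50));print(ce,a,onz(W,*ce,.062))
```

```text
[ 0.4701 -0.4567  0.2105] [ 1.     -0.0001 -0.0005 -0.0011] 0.08835043316780102 [-0.9518  0.3811  1.4147  0.0004  1.3481  0.6191]
rim px [318.6922 184.1642] foot px [318.3492 172.0771] vial [321.4754  91.4994]
[319.7308  91.637 ] 1248 [ 0.5524 -0.458   0.062 ]
```

View pics/w6.png

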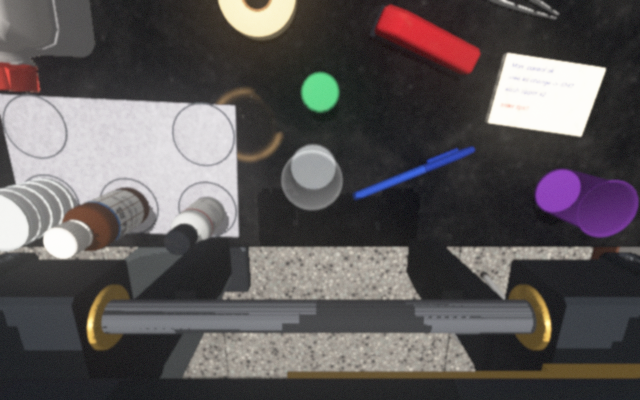

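Beaker rim is centred near (312,179) and the foot near (314,168), a few mm left of and behind my estimate. The vial is at (320,92), as predicted. The amber bottle stands upright on its ring. I'll refine the beaker with a circle fit.

Run:
```python
from m import *
W=cam('wrist');g=cv2.cvtColor(np.ascontiguousarray(W['img']),cv2.COLOR_RGB2GRAY)
x0,y0=262,130;r=cv2.resize(cv2.medianBlur(g,3)[y0:225,x0:362],None,fx=3,fy=3,interpolation=2)
for lo,hi,z in((82,102,.069),(58,72,.003)):
    c=cv2.HoughCircles(r,cv2.HOUGH_GRADIENT,1,40,param1=60,param2=12,minRadius=lo,maxRadius=hi)
    for a in c[0][:2]:
        u,v=a[0]/3+x0,a[1]/3+y0;p=onz(W,u,v,z);q=onz(W,u+a[2]/3,v,z);print(z,u,v,a[2]/3,p,np.linalg.norm(p-q)*2)
```

```text
0.069 312.16666 180.16667 30.066666 [ 0.4757 -0.4501  0.069 ] 0.054951013073769726
0.003 313.83334 167.5 21.966667 [ 0.4746 -0.4506  0.003 ] 0.04880925936416905
0.003 321.16666 183.16667 22.300001 [ 0.4567 -0.4587  0.003 ] 0.05024761147907574
```

Rim and foot both give (0.475,-0.4505), and the diameters match those given.

Call:
{"fn": "move_arm", "kwargs": {"linear": [[0.025, -0.03, 0], [0, 0, 0.2], [0, 0, 0.2], [0, 0, 0.2], [0, 0, 0.2], [0, 0, 0.1], [0, 0, 0.045], [0, 0, 0], [0, 0, 0]], "rotation": [[0, 0, 0], [0, 0, 0], [0, 0, 0], [0, 0, 0], [0, 0, 0], [0, 0, 0], [0, 0, 0], [0, 0, 0], [0, 0, 0]], "gripper": [-1, -1, -1, -1, -1, -1, -1, -1, -1]}}

```text
clock: 18.85
eef_pos: [0.4766, -0.4518, 0.0246]
tcp_rot: [1.0, 0.001, 0.001, 0.001]
force: [0.2, 0.5, 1.1]
finger_gap: 0.0882
grip_force: 0.0
```

Call:
{"fn": "move_arm", "kwargs": {"linear": [[0, 0, 0], [0, 0, 0], [0, 0, 0], [0, 0, 0], [0, 0, 0], [0, 0, 0]], "rotation": [[0, 0, 0], [0, 0, 0], [0, 0, 0], [0, 0, 0], [0, 0, 0], [0, 0, 0]], "gripper": [1, 1, 1, 1, 1, 1], "newtons": 12}}

```text
clock: 19.45
eef_pos: [0.4757, -0.4515, 0.0233]
tcp_rot: [1.0, 0.0, 0.0, 0.0]
force: [0.3, 1.7, 2.0]
finger_gap: 0.0543
grip_force: 12.0
```

Call:
{"fn": "move_arm", "kwargs": {"linear": [[0, 0, -0.1], [0, 0, -0.2], [0, 0, -0.2], [0.18, 0, 0], [0, -0.15, 0], [0, -0.2, 0], [0, -0.15, 0], [0, -0.093, 0], [0, 0, 0], [0, 0, 0]], "rotation": [[0, 0, 0], [0, 0, 0], [0, 0, 0], [0, 0, 0], [0, 0, 0], [0, 0, 0], [0, 0, 0], [0, 0, 0], [0, 0, 0], [0, 0, 0]], "gripper": [1, 1, 1, 1, 1, 1, 1, 1, 1, 1]}}

```text
clock: 20.45
eef_pos: [0.5117, -0.3335, 0.1232]
tcp_rot: [1.0, 0.0, 0.0, 0.001]
force: [0.1, 0.4, -0.2]
finger_gap: 0.0541
grip_force: 12.0
```

Call:
{"fn": "move_arm", "kwargs": {"linear": [[0, 0, 0.1], [0, 0, 0.15], [0, 0, 0.15], [0, 0, 0.05], [0, 0, 0.02], [0, 0, 0], [0, 0, 0]], "rotation": [[0, 0, 0], [0, 0, 0], [0, 0, 0], [0, 0, 0], [0, 0, 0], [0, 0, 0], [0, 0, 0]], "gripper": [1, 1, 1, 1, 1, 1, 1]}}

```text
clock: 21.15
eef_pos: [0.5123, -0.334, 0.0304]
tcp_rot: [1.0, 0.0, 0.001, 0.001]
force: [0.7, 0.3, -0.4]
finger_gap: 0.0544
grip_force: 12.0
```

Call:
{"fn": "move_arm", "kwargs": {"linear": [[0, 0, 0.008], [0, 0, 0], [0, 0, 0]], "rotation": [[0, 0, 0], [0, 0, 0], [0, 0, 0]], "gripper": [1, 1, 1]}}

```text
clock: 21.45
eef_pos: [0.5118, -0.333, 0.0279]
tcp_rot: [1.0, 0.0, 0.0, 0.0]
force: [0.4, 0.8, -0.7]
finger_gap: 0.0545
grip_force: 12.0
```

Call:
{"fn": "move_arm", "kwargs": {"linear": [[0, 0, 0.008], [0, 0, 0], [0, 0, 0]], "rotation": [[0, 0, 0], [0, 0, 0], [0, 0, 0]], "gripper": [1, 1, 1]}}

```text
clock: 21.75
eef_pos: [0.5118, -0.333, 0.0263]
tcp_rot: [1.0, 0.0, 0.0, 0.0]
force: [-1.1, 1.2, 5.0]
finger_gap: 0.054
grip_force: 12.0
```

Call:
{"fn": "move_arm", "kwargs": {"linear": [[0, 0, 0.005], [0, 0, 0], [0, 0, 0]], "rotation": [[0, 0, 0], [0, 0, 0], [0, 0, 0]], "gripper": [1, 1, 1]}}

```text
clock: 22.05
eef_pos: [0.5121, -0.3333, 0.0262]
tcp_rot: [1.0, 0.0, 0.001, 0.0]
force: [-2.9, 3.3, 11.7]
finger_gap: 0.0541
grip_force: 11.9
```

Call:
{"fn": "move_arm", "kwargs": {"linear": [[0, 0, -0.005], [0, 0, 0], [0, 0, 0], [0, 0, -0.1], [0, 0, -0.2], [0, 0, -0.2], [0.1, 0.2, 0], [0.1, 0.2, 0], [0, 0.222, 0], [0, 0, 0]], "rotation": [[0, 0, 0], [0, 0, 0], [0, 0, 0], [0, 0, 0], [0, 0, 0], [0, 0, 0], [0, 0, 0], [0, 0, 0], [0, 0, 0], [0, 0, 0]], "gripper": [0, -0.6, -1, -1, -1, -1, -1, -1, -1, -1]}}

```text
clock: 23.05
eef_pos: [0.5507, -0.4624, 0.1251]
tcp_rot: [1.0, -0.002, 0.0, 0.001]
force: [-1.3, 1.0, -0.4]
finger_gap: 0.0879
grip_force: 0.0
```

Run:
```python
from m import *
cam('wrist');W=cam('wrist','w7.png');s=sense();print(s['eef_pos'],s['finger_gap'],s['clock'])
im=W['img'].astype(float);u,v=map(int,proj(W,[.5525,-.4585,.062]));print(u,v)
ct,ce,a=blob(im,(im[:,:,1]>im[:,:,0]+40)&(im[:,:,1]>90),(u-60,max(0,v-60),u+60,v+60));print(ce,a,onz(W,*ce,.062))
```

```text
[ 0.5508 -0.4576  0.1244] 0.08822958894591068 23.15
317 211
[316.7479 208.4769] 1535 [ 0.555  -0.4579  0.062 ]
```

View pics/w7.png

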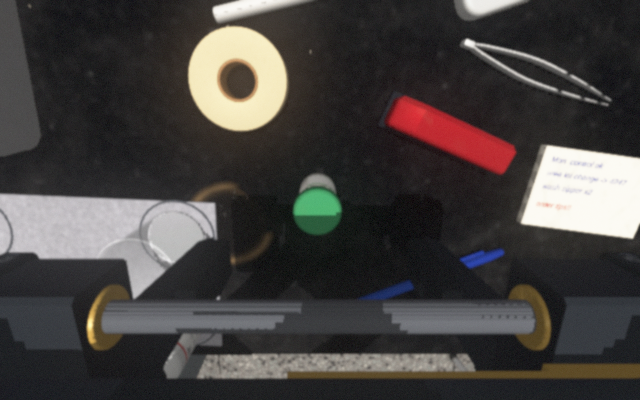

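The vial's cap is at (317,208), giving (0.554,-0.458). The beaker sits in its ring at (175,235). Descending.

Call:
{"fn": "move_arm", "kwargs": {"linear": [[0.01, 0, 0.15], [0, 0, 0.2], [0, 0, 0.15], [0, 0, 0.045], [0, 0, 0], [0, 0, 0]], "rotation": [[0, 0, 0], [0, 0, 0], [0, 0, 0], [0, 0, 0], [0, 0, 0], [0, 0, 0]], "gripper": [-1, -1, -1, -1, -1, -1]}}

```text
clock: 23.75
eef_pos: [0.5545, -0.4574, 0.0185]
tcp_rot: [1.0, 0.0, 0.001, 0.001]
force: [0.2, 0.6, 0.7]
finger_gap: 0.0881
grip_force: 0.0
```

Call:
{"fn": "move_arm", "kwargs": {"linear": [[0, 0, 0], [0, 0, 0], [0, 0, 0], [0, 0, 0], [0, 0, 0], [0, 0, 0], [0, 0, 0], [0, 0, 0]], "rotation": [[0, 0, 0], [0, 0, 0], [0, 0, 0], [0, 0, 0], [0, 0, 0], [0, 0, 0], [0, 0, 0], [0, 0, 0]], "gripper": [1, 1, 1, 1, 1, 1, 1, 1], "newtons": 10}}

```text
clock: 24.55
eef_pos: [0.5535, -0.4572, 0.0166]
tcp_rot: [1.0, 0.0, -0.0, -0.0]
force: [0.9, -0.3, 0.4]
finger_gap: 0.0332
grip_force: 10.0
```

The gap of 33 mm means the pads caught the cap only by their upper edge. I'll regrip 20 mm higher, squarely on the cap.

Call:
{"fn": "move_arm", "kwargs": {"linear": [[0, 0, 0], [0, 0, 0], [0, 0, -0.1], [0, 0, 0], [0, 0, 0], [0, 0, 0], [0, 0, 0], [0, 0, 0]], "rotation": [[0, 0, 0], [0, 0, 0], [0, 0, 0], [0, 0, 0], [0, 0, 0], [0, 0, 0], [0, 0, 0], [0, 0, 0]], "gripper": [-0.2, -0.2, -0.2, -0.2, 1, 1, 1, 1], "newtons": 10}}

```text
clock: 25.35
eef_pos: [0.5534, -0.4569, 0.0363]
tcp_rot: [1.0, 0.0, -0.0, -0.0]
force: [0.1, 0.4, 1.4]
finger_gap: 0.0319
grip_force: 10.4
```

Call:
{"fn": "move_arm", "kwargs": {"linear": [[0, 0, 0], [0, 0, -0.1], [0, 0, -0.2], [0, 0, -0.2], [0, 0, 0], [0, 0, 0]], "rotation": [[0, 0, 0], [0, 0, 0], [0, 0, 0], [0, 0, 0], [0, 0, 0], [0, 0, 0]], "gripper": [1, 1, 1, 1, 1, 1]}}

```text
clock: 25.95
eef_pos: [0.5544, -0.4582, 0.1399]
tcp_rot: [1.0, 0.0, 0.001, 0.002]
force: [-1.0, -0.2, -1.3]
finger_gap: 0.0317
grip_force: 10.4
```

Call:
{"fn": "move_arm", "kwargs": {"linear": [[-0.17, 0, 0], [0, -0.15, 0], [0, -0.22, 0], [0, -0.24, 0], [0, -0.24, 0], [0, -0.24, 0], [0, -0.22, 0], [0, -0.21, 0], [0, 0, 0], [0, 0, 0]], "rotation": [[0, 0, 0], [0, 0, 0], [0, 0, 0], [0, 0, 0], [0, 0, 0], [0, 0, 0], [0, 0, 0], [0, 0, 0], [0, 0, 0], [0, 0, 0]], "gripper": [1, 1, 1, 1, 1, 1, 1, 1, 1, 1]}}

```text
clock: 26.95
eef_pos: [0.5189, -0.1523, 0.136]
tcp_rot: [1.0, 0.001, -0.001, -0.0]
force: [0.5, -0.3, -0.4]
finger_gap: 0.0318
grip_force: 10.5
```

Run:
```python
from m import *
W=cam('wrist','w8.png');S=cam('scene');s=sense();print(s['eef_pos'],s['finger_gap'],s['clock'])
a=cv2.resize(W['img'],(480,300));b=cv2.resize(S['img'][150:250,200:360],(480,300),interpolation=2)
cv2.imwrite('pics/mix8.png',np.vstack([a,b])[:,:,::-1]);print(proj(W,[.5195,-.1531,.003])*.75)
```

```text
[ 0.5193 -0.1541  0.1363] 0.03181414056335063 27.05
[240.0426 140.7706]
```

View pics/mix8.png

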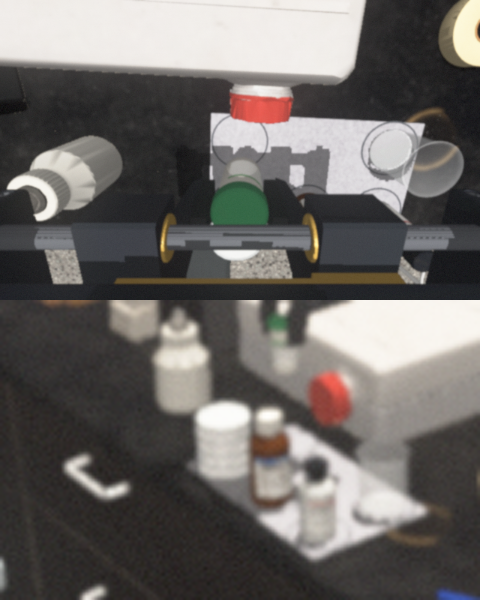

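The vial is held upright, and its ring is at (240,141) in the wrist panel, as predicted. The beaker's foot sits in its ring at (392,150). The knob is clear of the path. Lowering.

Call:
{"fn": "move_arm", "kwargs": {"linear": [[0, 0, 0.1], [0, 0, 0.2], [0, 0, 0.1], [0, 0, 0.06], [0, 0, 0], [0, 0, 0], [0, 0, 0.01], [0, 0, 0], [0, 0, 0]], "rotation": [[0, 0, 0], [0, 0, 0], [0, 0, 0], [0, 0, 0], [0, 0, 0], [0, 0, 0], [0, 0, 0], [0, 0, 0], [0, 0, 0]], "gripper": [1, 1, 1, 1, 1, 1, 1, 1, 1]}}

```text
clock: 27.95
eef_pos: [0.52, -0.1535, 0.0435]
tcp_rot: [1.0, 0.0, 0.001, 0.0]
force: [-0.1, 0.0, -0.5]
finger_gap: 0.0319
grip_force: 10.5
```

Call:
{"fn": "move_arm", "kwargs": {"linear": [[0, 0, 0.007], [0, 0, 0], [0, 0, 0]], "rotation": [[0, 0, 0], [0, 0, 0], [0, 0, 0]], "gripper": [1, 1, 1]}}

```text
clock: 28.25
eef_pos: [0.5194, -0.1532, 0.0413]
tcp_rot: [1.0, 0.0, -0.0, -0.0]
force: [0.2, -0.2, -0.5]
finger_gap: 0.032
grip_force: 10.5
```

Call:
{"fn": "move_arm", "kwargs": {"linear": [[0, 0, 0.007], [0, 0, 0], [0, 0, 0]], "rotation": [[0, 0, 0], [0, 0, 0], [0, 0, 0]], "gripper": [1, 1, 1]}}

```text
clock: 28.55
eef_pos: [0.5194, -0.1532, 0.0398]
tcp_rot: [1.0, 0.0, -0.0, -0.0]
force: [-0.9, -0.9, -0.1]
finger_gap: 0.0318
grip_force: 10.5
```

Call:
{"fn": "move_arm", "kwargs": {"linear": [[0, 0, 0.005], [0, 0, 0], [0, 0, 0]], "rotation": [[0, 0, 0], [0, 0, 0], [0, 0, 0]], "gripper": [1, 1, 1]}}

```text
clock: 28.85
eef_pos: [0.5198, -0.1534, 0.0393]
tcp_rot: [1.0, 0.0, 0.0, 0.0]
force: [-0.9, -0.0, 2.3]
finger_gap: 0.0317
grip_force: 10.6
```

Light contact; release and retreat to the high viewpoint.

Call:
{"fn": "move_arm", "kwargs": {"linear": [[0, 0, 0], [0, 0, 0], [0, 0, 0], [0, 0, -0.1], [0, 0, -0.25], [0, 0, -0.25], [0, 0, -0.25], [0, 0, -0.25], [0, 0, -0.25], [0, 0, -0.25]], "rotation": [[0, 0, 0], [0, 0, 0], [0, 0, 0], [0, 0, 0], [0, 0, 0], [0, 0, 0], [0, 0, 0], [0, 0, 0], [0, 0, 0], [0, 0, 0]], "gripper": [0, -0.4, -0.4, -0.4, -1, -1, -1, -1, -1, -1]}}

```text
clock: 29.85
eef_pos: [0.5189, -0.1529, 0.3609]
tcp_rot: [1.0, 0.0, 0.0, 0.0]
force: [0.5, -1.0, -0.0]
finger_gap: 0.0884
grip_force: 0.0
```

Call:
{"fn": "move_arm", "kwargs": {"linear": [[-0.15, 0.15, 0], [-0.15, 0.15, 0], [-0.1, 0.15, 0], [0, 0, 0], [0, 0, 0]], "rotation": [[0, 0, 0], [0, 0, 0], [0, 0, 0], [0, 0, 0], [0, 0, 0]], "gripper": [-1, -1, -1, -1, -1]}}

```text
clock: 30.35
eef_pos: [0.4392, -0.2435, 0.3587]
tcp_rot: [1.0, -0.001, 0.0, -0.0]
force: [0.5, -1.2, 0.1]
finger_gap: 0.0878
grip_force: 0.0
```

Run:
```python
from m import *
W=cam('wrist','w9.png');S=cam('scene');s=sense();print(s['eef_pos'],s['finger_gap'],s['clock'],s['qvel'])
cv2.imwrite('pics/mix9.png',np.vstack([cv2.resize(W['img'][0:220,120:440],(640,440),interpolation=2)[:330],cv2.resize(S['img'][170:240,230:360],(480,260),interpolation=2) if 0 else cv2.resize(S['img'][180:240,230:380],(640,256),interpolation=2)])[:,:,::-1])
im=W['img'].astype(float)
def near(n,p,f,h=45):
    u,v=map(int,proj(W,p));ct,ce,a=blob(im,f(im),(max(u-h,0),max(v-h,0),u+h,v+h));q=onz(W,*ce,p[2]);print(n,ce,a,q,(q-p)[:2])
near('vial',[.5195,-.1531,.065],lambda i:(i[:,:,1]>i[:,:,0]+40)&(i[:,:,1]>80))
near('dish',[.4352,-.149,.068],lambda i:i.mean(2)>238,40)
near('white',[.422,-.33,.092],lambda i:i.mean(2)<100,12)
near('amber',[.4304,-.239,.108],lambda i:i.mean(2)>150,14)
print([ (n,proj(W,p)) for n,p in(('bk foot',[.5112,-.3329,.005]),('bk rim',[.5112,-.3329,.072]))])
```

```text
[ 0.4399 -0.2426  0.3587] 0.0880783898800583 30.45 [ 0.0141  0.0023 -0.0026 -0.0026  0.0004 -0.0023]
vial [251.5029  98.7341] 519 [ 0.5183 -0.1557  0.065 ] [-0.0012 -0.0026]
dish [250.4335 161.9242] 1345 [ 0.4358 -0.1499  0.068 ] [ 0.0006 -0.0009]
white [385.3508 176.1265] 419 [ 0.421  -0.3302  0.092 ] [-0.001  -0.0002]
amber [315.9066 170.9271] 439 [ 0.4313 -0.2396  0.108 ] [ 0.0009 -0.0006]
[('bk foot', array([378.9735, 104.1135])), ('bk rim', array([388.3037, 104.1791]))]
```

View pics/mix9.png

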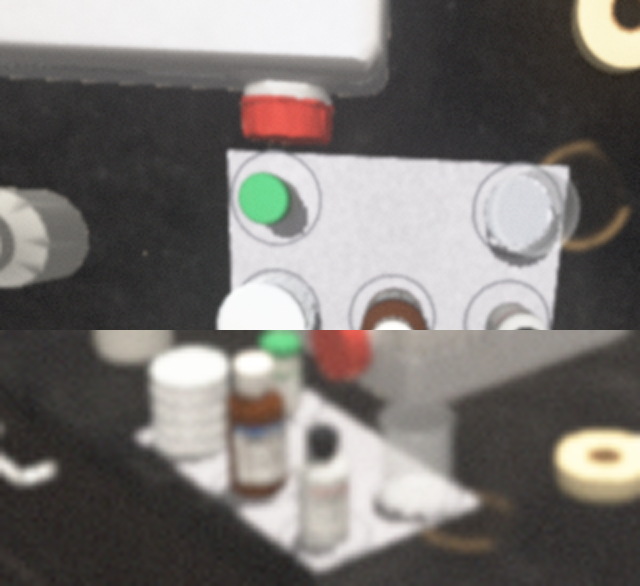

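All four items stand upright within about 3 mm of their targets. The beaker's foot is at about (380,104) against (379,104) predicted, and the white bottle has not moved. The arm is clear and at rest, so I'm handing in.

```bash
python3 -c "
from workcell import ctrl
print(ctrl.sign_off())"
```

```text
the job is handed in; nothing more can be done
None
```

The job is handed in at about 30 s of the 120 s: amber bottle, vial and beaker stand within about 3 mm of their ring centres, the dish was felt down onto the pile, and the white bottle has not moved; no verdict came back on hand-in.

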